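Shut the shredder's feed cover and pin it

ROBOT

A 7-joint arm with a two-finger parallel gripper is mounted at the origin on the work surface. World frame = base frame: x ahead of the robot, y to its left, z up, the work surface at z = 0. Lengths are in m, angles in rad, forces in N, time in s.
With the tool pointing down it reaches from about 0.4 to 0.9 m from the base axis. Payload 5.5 kg.
Tool frame: the origin (TCP) lies at the very end of the fingers, on their centre line; the grasp point (between the pads) lies 19 mm behind it; z points along the fingers, y is the line along which they close (so a half turn about z gives the same grasp; the last joint's range is limited). The gripper opens to 85 mm and grips with 20 to 120 N. Pads are 22 mm wide; open, the fingers measure 114 mm over their backs; the gripper's body (76 mm by 85 mm) begins 54 mm behind the grasp point. The pads swing forward as they close: fully open they stand 13 mm farther back than shut.
Start: joints at [1.611, 0.501, -0.427, 1.55, 0.221, 1.138, -0.21], TCP at [0.144, -0.634, 0.194] pointing down, gripper open.
Joint ranges: [-2.88, 2.88], [-0.31, 2.03], [-1.54, 1.56], [0.2, 2.42], [-1.41, 4.55], [0.19, 2.02], [-2.57, 2.57]. Speed limits (rad/s): [2.57, 2.57, 3.14, 3.14, 3.14, 3.14, 3.14].

INTERFACE

Orientations are given as a rotation vector (axis times angle).
In Python, from rig import r gives the robot as it stands.
- The arm moves only by the shell command python3 -m creep 'ROWS'. ROWS is JSON, a list of rows, each an object of numbers: "dx", "dy", "dz": the shift along the tool's x, y, z in m; "turn": the turn about the tool's z in degrees; "grip": the opening, from 0 (shut) to 1 (fully open). A call has 1 to 20 rows; each row shifts and turns the commanded pose from where the row before left it, along the tool's axes as they then stand; what a row does not reach is not made up. A row lasts 1/10 s, in which the tool goes at most 50 mm and 8.59 degrees, less where a joint would pass 70% of its speed; a pose out of reach is approached as far as the arm can. A call with a gripper value outside its range is refused whole. The fingers move at their own pace and stop on an object; the grip force is fixed at half the most. Time passes only in rows, so rows that do not move let the fingers close. It gives the time, the measured TCP pose, the force, the opening and the grip force at its end, in the units of the state.
- r.read_state(): the state, without advancing time (a new reading comes with each control period).
- r.capture(name): name is "side" or "top"; returns a dict with "frame" (400x640x3 uint8, red, green, blue), "depth" (400x640 float32, m along the optical axis (not along the pixel's ray), 0 where there is no reading), "K" (3x3 intrinsics, pixels), "view" (4x4, takes a point from world to camera coordinates). Camera axes: x right, y down, z forward; pixel columns grow to the right and rows downward; lengths in m; the calibration is good to about 2 mm. A picture is of the moment at which its call begins.
- r.sign_off(): hands the job in; it is judged then, once.
The state is a dict: "time_s": time; "joint_pos": joint angles; "qd": joint speeds; "joint_efforts": joint torques, N m; "tcp_pos": TCP position; "tool_rot": TCP orientation; "wrist_force": force on the tool from outside, world axes, zero at the start; "ft_torque": the same for the moment, N m; "finger_gap": finger opening in m; "grasp_force": force on a finger pad.
Only numpy, scipy, OpenCV 4.12 (cv2) and the standard library are available. Lean on these libraries where they do the work, as an engineer would, in place of code of your own. Each camera call takes 0.05 s, during which the arm holds its last target. There are 200 camera calls.

TASK

Slide the vegetable shredder's feed cover fully shut, then take the locking pin from its rest, put its tip down through the slot in the cover and slide it gently along the slot until you feel it drop into the hidden hole in the catch bar, and seat it fully home, collar flat on the cover, without ever pressing hard. Let go of it and leave the other things on the table where they are.

Things in the scene. Friction and masses are not known exactly. Their poses are not given: they have to be found in the camera images.
- slicer: The vegetable shredder, fixed to the table: a low stainless box 260 (x) by 160 (y) by 90 mm high with a grey motor block 75 mm high at its far end (x +130 to +200 mm). Origin: centre of its underside on the table; its x axis points from the front to the motor, z up.
- catch_face (a point): Middle (not the hole) of the flat top of the catch bar inside the shredder, right under the slot of the shut cover, 41 mm below the cover's top. The bar has one round hole, 12 mm across, over 20 mm deep, on the slot's centre line, each time elsewhere, up to 20 mm either way along the slot (y): it must be felt for. The bar does not give way; pressing the pin with over 40 N spoils it.
- cover (a joint): How far the feed cover stands open, m: 0 is fully shut against its stop, growing as the cover slides towards the front (the slicer's -x). It slides on rails with about 4 N of friction, stays where it is left, and starts 45 to 70 mm open.
- cover_handle (a point): Centre of the cover's handle: an upright black block 14 mm thick (slicer's x), 50 mm wide (y) and 34 mm tall, standing on the cover's top face; this point is 17 mm above that face (113 mm above the table). Its axes are the slicer's. To shut, move it along the slicer's +x.
- cover_slot (a point): Middle of the slot through the aluminium cover plate, at the height of the plate's top face (96 mm above the table), 50 mm behind the handle (slicer's +x). The slot is 60 mm long along its y axis and 13 mm wide along x, the plate 5 mm thick; axes are the slicer's. It moves with the cover.
- pin_grip (a point): Centre of the locking pin's grip: a black block 26 (own x) by 16 (own y) by 34 mm tall, taken across the 16 mm. Below it a steel collar 24 mm across, 5 mm thick, then a steel shaft 10 mm across, 61 mm long, tip chamfered (about 120 g in all). The tip is 83 mm below this point; own z points up. At the start it stands upright in its rest, a grey block 80 by 80 by 70 mm high.
- pin_collar (a point): Centre of the underside of the pin's collar, 61 mm above the tip, 22 mm below the grip's centre. At the start the collar lies on the rest's top. With the tip on the flat of the catch bar it is 20 mm above the cover; fully home it lies on the cover's top face.
- jar: Bystander: glass jar with a white cap, 72 mm across, 100 mm high. Origin: centre of its underside.
- bowl: Bystander: steel bowl 120 mm across, 50 mm high. Origin: centre of its underside.
- spatula: Bystander: spatula lying on the table. Origin: on the table under it.
- spoon: Bystander: spoon lying on the table. Origin: on the table under it.
- sauce: Bystander: amber sauce bottle 60 mm across, 170 mm high. Origin: centre of its underside.
- cup: Bystander: white plastic cup 70 mm across, 85 mm high. Origin: centre of its underside.
There are look-alikes about, which are no part of the job. What is shaped like the part that bears pin_grip but orange, red or turquoise is not meant.

How it is judged:
On the way, in this order (a step that is already met when the one before it is completed fails the run):
1. the feed cover is fully shut (value of joint cover below 0.004 m), for 0.2 s.
2. with the cover shut, the pin stands upright with its tip down in the slot (value of joint cover below 0.004 m and angle between pin_grip's own z axis and vertical below 0.1 rad and x of pin_collar in the frame of cover_slot between -0.006 and 0.006 m and y of pin_collar in the frame of cover_slot between -0.03 and 0.03 m and z of pin_collar in the frame of cover_slot between -0.004 and 0.03 m), for 0.1 s.
At the end, for the whole second after the job is handed in: The cover is shut (within 4 mm of its stop); the pin stands at rest, upright within 0.1 rad, in the slot and dropped in the hidden hole, its collar on the cover's top face (within 3.5 mm), on the slot's centre line within 5 mm (value of joint cover below 0.004 m and angle between pin_grip's own z axis and vertical below 0.1 rad and linear speed of pin below 0.02 m/s and x of pin_collar in the frame of cover_slot between -0.005 and 0.005 m and y of pin_collar in the frame of cover_slot between -0.03 and 0.03 m and z of pin_collar in the frame of cover_slot between -0.004 and 0.0035 m); the robot touches nothing.
It fails at once if the pin is pressed on the machine with more than 40 N (contact force between pin and slicer above 40 N).
It fails at once if a bystander (jar, bowl, spatula, spoon, sauce bottle, cup) is moved more than 30 mm (distance of any of jar, bowl, spatula, spoon, sauce, cup from where it was at the start of the episode above 0.03 m).
It also fails if it takes over 72 s, if anything falls off the work surface, if the arm or the gripper's body presses on something with over 40 N, if the wrist force passes 120 N, or if a joint passes its speed limit or range.

## Working session

There is one attempt and no reset: what is moved stays moved. The work goes in short steps, Python scripts to look and compute and a shell command to move; the robot and the scene stay as the last step left them, time stands still between calls to the robot, and variables do not carry over. Pictures are saved under pics/ and viewed, at most 10 in all, crops included, and the job is handed in when it is done.

```bash
mkdir -p pics; ls; python3 - <<'E'
from rig import r
import cv2,numpy as np
for n in("top","side"):
    c=r.capture(n); cv2.imwrite(f"pics/{n}0.png",c["frame"][:,:,::-1]); np.savez(f"{n}0.npz",**c)
    print(n,c["K"].tolist(),np.round(c["view"],3).tolist())
print(r.read_state())
E
```

```text
pics
top [[497.5230680630832, 0.0, 318.4592140137833], [0.0, 497.5230680630832, 200.48133933851233], [0.0, 0.0, 1.0]] [[0.024, -1.0, -0.014, 0.035], [-0.997, -0.023, -0.076, 0.516], [0.076, 0.016, -0.997, 1.399], [0.0, 0.0, 0.0, 1.0]]
side [[387.7578619471129, 0.0, 322.18080187620495], [0.0, 387.7578619471129, 194.4975616552909], [0.0, 0.0, 1.0]] [[0.985, -0.174, -0.01, -0.493], [-0.111, -0.584, -0.804, 0.147], [0.134, 0.793, -0.595, 0.881], [0.0, 0.0, 0.0, 1.0]]
{'time_s': 0.1, 'joint_pos': array([ 1.61122204,  0.50176211, -0.42678893,  1.5513239 ,  0.22081457,
        1.13828735, -0.21027364]), 'qd': array([-0.00015031, -0.00168588, -0.00094379, -0.00277217,  0.00123563,
       -0.00015367,  0.00075083]), 'joint_efforts': array([-1.15414380e-02, -5.70807087e+01, -5.83920255e+00, -2.81746584e+01,
        1.02338960e-02,  5.62518951e-03, -2.16813959e-06]), 'tcp_pos': array([ 0.14340832, -0.63329234,  0.19276542]), 'tool_rot': array([-3.12040265e+00, -3.49112514e-01,  2.28357371e-04]), 'wrist_force': array([-0.72991426, -0.05178524,  0.6259398 ]), 'ft_torque': array([-0.03615819,  0.00072542,  0.04144737]), 'grasp_force': 0.0, 'finger_gap': 0.08532653583797062}
```

View pics/top0.png

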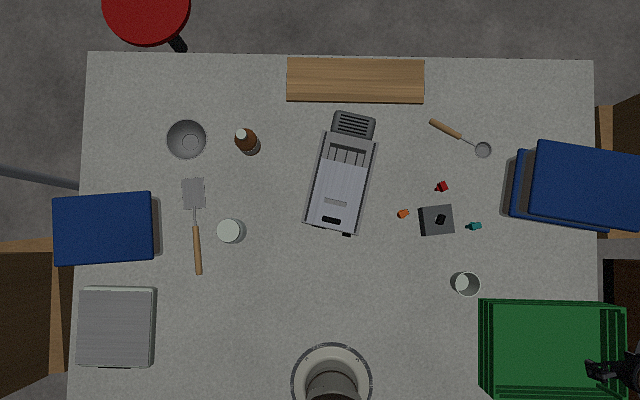

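View pics/side0.png

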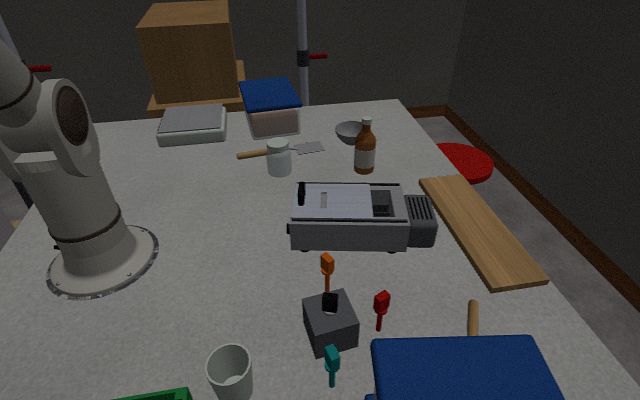

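The top view shows the handle near (331,219), the slot near (335,202), the black pin near (440,219) on its rest, and the coloured look-alikes around it. Next I'll measure these.

```bash
cat > h.py <<'E'
import numpy as np,cv2
def load(n): return dict(np.load(n))
def world(c,u,v,z=None):
    """pixel(s) -> world; by depth, or by the plane of height z"""
    K,V=c["K"],c["view"]; R,t=V[:3,:3],V[:3,3]
    u,v=np.atleast_1d(u).astype(float),np.atleast_1d(v).astype(float)
    ray=np.linalg.inv(K)@np.array([u,v,np.ones_like(u)])
    o=-R.T@t; d=R.T@ray
    s=c["depth"][v.round().astype(int),u.round().astype(int)] if z is None else (z-o[2])/d[2]
    return (o[:,None]+d*s).T
def cloud(c):
    v,u=np.mgrid[:400,:640]; P=world(c,u.ravel(),v.ravel()); P[c["depth"].ravel()==0]=np.nan
    return P.reshape(400,640,3)
def rect(P):
    (cx,cy),(w,h),a=cv2.minAreaRect((P[:,:2]*1000).astype(np.float32)); return np.round([cx,cy,w,h,a],1)
E
python3 - <<'E'
from h import *
c=load("top0.npz");f=c["frame"];P=cloud(c);Z=P[...,2]
a=cv2.resize(f[100:245,290:390],None,fx=4,fy=4,interpolation=cv2.INTER_CUBIC)
b=cv2.resize(f[195:245,390:490],None,fx=4,fy=4,interpolation=cv2.INTER_CUBIC)
im=np.zeros((580,800,3),np.uint8);im[:,:400]=a;im[:200,400:]=b
cv2.imwrite("pics/crop.png",im[:,:,::-1])
dark=f.max(2)<40
v,u=np.mgrid[:400,:640]
def box(u0,u1,v0,v1): return (u>=u0)&(u<u1)&(v>=v0)&(v<v1)
for nm,m in dict(cover=box(300,380,140,240)&(Z>.088)&(Z<.104),handle=box(315,350,205,232)&(Z>.118),
  motor=box(325,380,105,145)&(Z>.06)&(Z<.09),slicer=box(295,385,130,240)&(Z>.05)&(Z<.098),
  rest=box(410,460,200,240)&(Z>.06)&(Z<.08),pin=box(425,455,205,235)&(Z>.095)).items():
    q=P[m]; print(nm,m.sum(),rect(q),np.round(np.median(q,0),4),np.round(q.mean(0),4))
m=box(325,350,196,210)&(f.max(2)<140)
print(u[m].mean(),v[m].mean(),rect(world(c,u[m],v[m],.096)),world(c,u[m],v[m],.096).mean(0))
m=box(318,345,208,228)&dark; print(rect(world(c,u[m],v[m],.13)),world(c,u[m],v[m],.13).mean(0))
m=box(432,450,208,230)&dark; print(rect(world(c,u[m],v[m],.109)),world(c,u[m],v[m],.109).mean(0))
E
```

```text
cover 4399 [562.3 -10.  160.2 260.3  78.2] [ 0.5419 -0.0091  0.0955] [ 0.5448 -0.0085  0.0953]
handle 102 [456.4  12.   48.9  14.   79. ] [0.4559 0.0119 0.1302] [0.4562 0.0119 0.1301]
motor 1147 [716.5 -40.1 100.7 147.7   1.2] [ 0.7176 -0.0405  0.0759] [ 0.7162 -0.0405  0.077 ]
slicer 4304 [574.5 -12.5 160.2 304.5  78.2] [ 0.5664 -0.015   0.0933] [ 0.5696 -0.013   0.0908]
rest 786 [ 466.3 -281.1   79.9   80.8    8.2] [ 0.4655 -0.2777  0.0706] [ 0.466  -0.2799  0.0705]
pin 69 [ 466.4 -280.7   16.1   26.4   68.3] [ 0.466  -0.2801  0.1087] [ 0.4658 -0.2802  0.1084]
337.0 202.50728862973762 [504.5  -3.6  35.2  64.8   1.3] [ 0.50442931 -0.00356271  0.096     ]
[451.6  17.1  28.8  57.7   1.4] [0.45466159 0.01370781 0.13      ]
[ 465.8 -278.1   20.8   28.8   72.1] [ 0.46574084 -0.27789414  0.109     ]
```

View pics/crop.png

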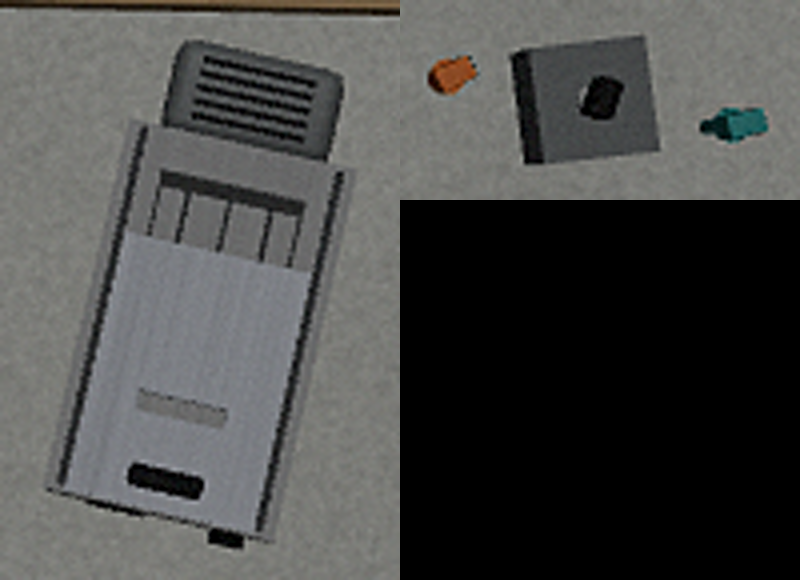

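The crop shows the pin's grip at crop (600,97), with its long axis leaning slightly right, and the cover open, with a gap of blades behind it. The slicer's yaw is −11.8°. First I'll line the tool up with the slicer and move out over the pin, then across to the handle's front.

```bash
python3 -m creep '[{"turn":8.19,"dz":-0.02,"grip":0},{"turn":8.19,"dz":-0.02,"grip":0},{"turn":8.19,"grip":0},{"dx":0.019,"dy":-0.034,"grip":0},{"dx":0.019,"dy":-0.034,"grip":0},{"dx":0.019,"dy":-0.034,"grip":0},{"dx":0.019,"dy":-0.034,"grip":0},{"dx":0.019,"dy":-0.034,"grip":0},{"dx":0.019,"dy":-0.034,"grip":0},{"dx":0.019,"dy":-0.034,"grip":0},{"dx":0.019,"dy":-0.034,"grip":0},{"dx":0.019,"dy":-0.034,"grip":0},{"dx":0.019,"dy":-0.034,"grip":0},{"dx":0.019,"dy":-0.034,"grip":0},{"dx":0.019,"dy":-0.034,"grip":0},{"grip":0},{"grip":0}]'
cat > go.py <<'E'
import sys,numpy as np
from rig import r
from scipy.spatial.transform import Rotation as R
s=r.read_state();M=R.from_rotvec(s["tool_rot"]).as_matrix()
t=np.array([float(a) for a in sys.argv[1:4]])
print("tcp",s["tcp_pos"].round(4),"tool",(M.T@(t-s["tcp_pos"])).round(4),"yaw",np.degrees(np.arctan2(M[1,0],M[0,0])).round(2),"z",M[:,2].round(4),"F",s["wrist_force"].round(1),"gap",s["finger_gap"],"t",s["time_s"],"j",s["joint_pos"].round(2))
E
python3 go.py .417 .020 .19
```

```text
tcp [ 0.1434 -0.6333  0.1928] tool [ 0.4112 -0.5767  0.0038] yaw 12.77 z [-3.0e-04  1.7e-03 -1.0e+00] F [-0.7 -0.1  0.6] gap 0.08532653583797062 t 0.1 j [ 1.61  0.5  -0.43  1.55  0.22  1.14 -0.21]invalid input at $[0]: expected keys dx, dy, dz, turn, grip
```

Every row needs all five keys. The call was refused, so nothing moved.

```bash
python3 -m creep '[{"dx":0,"dy":0,"dz":-0.02,"turn":8.19,"grip":0},{"dx":0,"dy":0,"dz":-0.02,"turn":8.19,"grip":0},{"dx":0,"dy":0,"dz":0,"turn":8.19,"grip":0},{"dx":0.019,"dy":-0.034,"dz":0,"turn":0,"grip":0},{"dx":0.019,"dy":-0.034,"dz":0,"turn":0,"grip":0},{"dx":0.019,"dy":-0.034,"dz":0,"turn":0,"grip":0},{"dx":0.019,"dy":-0.034,"dz":0,"turn":0,"grip":0},{"dx":0.019,"dy":-0.034,"dz":0,"turn":0,"grip":0},{"dx":0.019,"dy":-0.034,"dz":0,"turn":0,"grip":0},{"dx":0.019,"dy":-0.034,"dz":0,"turn":0,"grip":0},{"dx":0.019,"dy":-0.034,"dz":0,"turn":0,"grip":0},{"dx":0.019,"dy":-0.034,"dz":0,"turn":0,"grip":0},{"dx":0.019,"dy":-0.034,"dz":0,"turn":0,"grip":0},{"dx":0.019,"dy":-0.034,"dz":0,"turn":0,"grip":0},{"dx":0.019,"dy":-0.034,"dz":0,"turn":0,"grip":0},{"dx":0,"dy":0,"dz":0,"turn":0,"grip":0},{"dx":0,"dy":0,"dz":0,"turn":0,"grip":0}]'
python3 go.py .417 .020 .19
```

```text
time_s: 1.8
tcp_pos: [0.4506, -0.2801, 0.2334]
tool_rot: [-3.125, 0.318, 0.001]
wrist_force: [-0.2, -0.4, 0.2]
finger_gap: 0.0003
grasp_force: 0.0
tcp [ 0.4506 -0.2801  0.2334] tool [-0.0934 -0.2872  0.0435] yaw -11.64 z [-6.e-04  4.e-04 -1.e+00] F [-0.2 -0.4  0.2] gap 0.0002838032529315622 t 1.8 j [ 1.    0.26 -0.59  1.8   0.16  1.13 -1.41]
```

```bash
python3 -m creep '[{"dx":-0.0117,"dy":-0.0359,"dz":0,"turn":0,"grip":0},{"dx":-0.0117,"dy":-0.0359,"dz":0,"turn":0,"grip":0},{"dx":-0.0117,"dy":-0.0359,"dz":0,"turn":0,"grip":0},{"dx":-0.0117,"dy":-0.0359,"dz":0,"turn":0,"grip":0},{"dx":-0.0117,"dy":-0.0359,"dz":0,"turn":0,"grip":0},{"dx":-0.0117,"dy":-0.0359,"dz":0,"turn":0,"grip":0},{"dx":-0.0117,"dy":-0.0359,"dz":0,"turn":0,"grip":0},{"dx":-0.0117,"dy":-0.0359,"dz":0,"turn":0,"grip":0},{"dx":0,"dy":0,"dz":0.032,"turn":0,"grip":0},{"dx":0,"dy":0,"dz":0.032,"turn":0,"grip":0},{"dx":0,"dy":0,"dz":0.032,"turn":0,"grip":0},{"dx":0,"dy":0,"dz":0.032,"turn":0,"grip":0},{"dx":0,"dy":0,"dz":0,"turn":0,"grip":0},{"dx":0,"dy":0,"dz":0,"turn":0,"grip":0}]'
python3 go.py .4564 .012 .105
```

```text
time_s: 3.2
tcp_pos: [0.417, 0.0183, 0.1058]
tool_rot: [-3.124, 0.325, 0.003]
wrist_force: [0.5, -0.4, 0.8]
finger_gap: -0.0001
grasp_force: 0.0
tcp [0.417  0.0183 0.1058] tool [ 0.0398 -0.0019  0.0007] yaw -11.88 z [-1.6e-03  4.0e-04 -1.0e+00] F [ 0.5 -0.4  0.8] gap -0.00014946834431950204 t 3.2 j [ 0.61  0.27 -0.8   2.18  0.27  0.8  -2.14]
```

```bash
python3 -m creep '[{"dx":0.01,"dy":-0.002,"dz":0,"turn":0,"grip":0},{"dx":0.005,"dy":0,"dz":0,"turn":0,"grip":0},{"dx":0.005,"dy":0,"dz":0,"turn":0,"grip":0},{"dx":0.005,"dy":0,"dz":0,"turn":0,"grip":0},{"dx":0.005,"dy":0,"dz":0,"turn":0,"grip":0},{"dx":0.005,"dy":0,"dz":0,"turn":0,"grip":0},{"dx":0.005,"dy":0,"dz":0,"turn":0,"grip":0},{"dx":0.005,"dy":0,"dz":0,"turn":0,"grip":0},{"dx":0.005,"dy":0,"dz":0,"turn":0,"grip":0},{"dx":0.005,"dy":0,"dz":0,"turn":0,"grip":0},{"dx":0.005,"dy":0,"dz":0,"turn":0,"grip":0}]'
python3 -m creep '[{"dx":0.004,"dy":0,"dz":0,"turn":0,"grip":0},{"dx":0.004,"dy":0,"dz":0,"turn":0,"grip":0}]'
python3 - <<'E'
from h import *;from rig import r
c=r.capture("top");P=cloud(c);Z=P[...,2];v,u=np.mgrid[:400,:640]
m=(u>300)&(u<380)&(v>150)&(v<232)&(Z>.118)&(Z<.14);np.savez("top1.npz",**c)
print(m.sum(),rect(P[m]))
E
python3 go.py .4564 .012 .105
```

```text
time_s: 4.3
tcp_pos: [0.4769, 0.0087, 0.1057]
tool_rot: [-3.125, 0.323, 0.0]
wrist_force: [-0.2, -0.6, 1.1]
finger_gap: -0.0
grasp_force: 0.0
time_s: 4.5
tcp_pos: [0.4847, 0.0071, 0.1057]
tool_rot: [-3.125, 0.323, 0.0]
wrist_force: [-0.9, 0.3, -0.4]
finger_gap: 0.0001
grasp_force: 0.0
0 [0. 0. 0. 0. 0.]
tcp [0.4854 0.0069 0.1058] tool [-0.0295  0.001   0.0008] yaw -11.82 z [ 7.e-04  2.e-04 -1.e+00] F [ 1.  -0.8 -0.6] gap -0.00011715953208442827 t 4.55 j [ 0.56  0.39 -0.75  2.03  0.35  0.85 -2.16]
```

```bash
python3 - <<'E'
from h import *;from rig import r
c=r.capture("side")
cv2.imwrite("pics/side1.png",cv2.resize(c["frame"][130:270,240:440],None,fx=4,fy=4)[:,:,::-1])
E
```

```text
(no output)
```

View pics/side1.png

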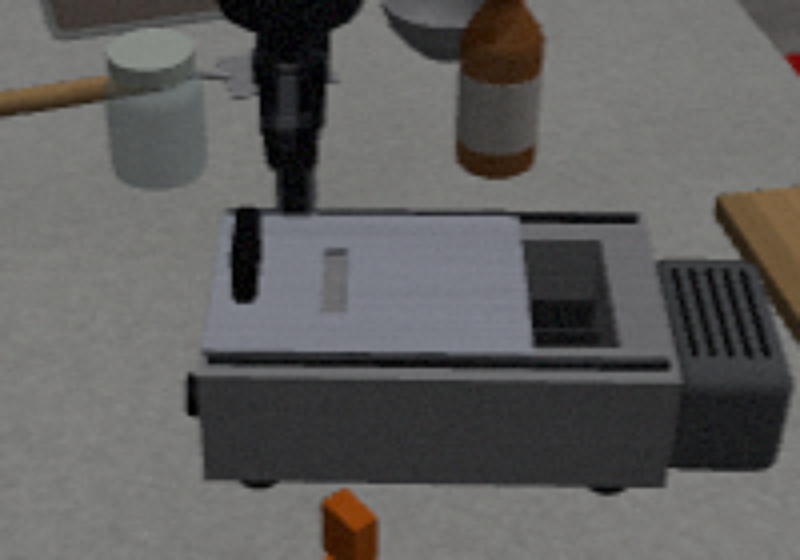

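The finger at crop (295,200) is beyond the handle at (245,255): it passed without pushing. I'll check the projections in both cameras before moving again.

```bash
python3 - <<'E'
from h import *;from rig import r
c=r.capture("side")
def proj(c,p):
    q=c["view"]@np.append(p,1); q=c["K"]@q[:3]; return (q[:2]/q[2]).round(1)
t=load("top0.npz");s0=load("side0.npz")
tcp=r.read_state()["tcp_pos"]
print("tcp px side",proj(c,tcp),"top",proj(t,tcp),"handle side",proj(s0,[.4564,.012,.113]),"pin side",proj(s0,[.466,-.2805,.092]),"base side",proj(s0,[0,0,0]),"top",proj(t,[0,0,0]))
P=cloud(c);f=c["frame"];v,u=np.mgrid[:400,:640]
for n,C,b in(("side",s0,(292,307,180,210)),("pinside",s0,(320,342,290,318))):
    P=cloud(C);m=(u>=b[0])&(u<b[1])&(v>=b[2])&(v<b[3])&(C["frame"].max(2)<45)
    print(n,m.sum(),u[m].mean(),v[m].mean(),np.nanmedian(P[m],0).round(4),np.nanmin(P[m],0).round(3),np.nanmax(P[m],0).round(3))
P=cloud(c);m=(u>=300)&(u<325)&(v>=150)&(v<184)&(f.max(2)<90)
q=P[m];print("finger",np.nanmedian(q,0).round(4));Z=P[...,2]
for z in(.1,.11,.12,.13,.14):
    k=q[(abs(q[:,2]-z)<.005)];print(z,len(k),np.median(k,0).round(4) if len(k) else 0)
print((load("top1.npz")["depth"]==0).sum())
E
```

```text
tcp px side [314.2 196.1] top [332.9 209.6] handle side [301.6 193.7] pin side [330.  302.1] base side [105.1 259.1] top [331.1 383.8]
side 147 300.95238095238096 193.12925170068027 [ 0.4539 -0.0087  0.1293] [ 0.445 -0.015  0.098] [0.465 0.082 0.133]
pinside 308 329.538961038961 302.1623376623377 [ 0.4641 -0.2871  0.1027] [ 0.451 -0.294  0.07 ] [ 0.487 -0.246  0.112]
finger [ 0.4792 -0.018   0.2155]
0.1 19 [0.5069 0.0724 0.0973]
0.11 0 0
0.12 0 0
0.13 10 [0.4606 0.0307 0.1311]
0.14 0 0
1014
```

```bash
python3 - <<'E'
from h import *;from rig import r
c=r.capture("side");P=cloud(c)
for v in range(160,206,4): print(v,[ (P[v,u].round(3).tolist(),c["frame"][v,u].tolist()) for u in (314,)])
c=r.capture("top")
im=np.hstack([cv2.resize(load("side0.npz")["frame"][170:215,280:330],None,fx=6,fy=6),cv2.resize(r.capture("side")["frame"][170:215,280:330],None,fx=6,fy=6)])
im=cv2.convertScaleAbs(im,alpha=2)
cv2.imwrite("pics/cmp.png",im[:,:,::-1])
E
```

```text
160 [([0.478, -0.052, 0.238], [4, 6, 13])]
164 [([0.477, -0.053, 0.23], [0, 0, 0])]
168 [([0.479, -0.039, 0.211], [16, 13, 15])]
172 [([0.484, -0.004, 0.179], [1, 4, 5])]
176 [([0.484, -0.005, 0.169], [0, 0, 0])]
180 [([0.484, -0.002, 0.157], [5, 8, 5])]
184 [([0.493, 0.065, 0.099], [108, 110, 116])]
188 [([0.491, 0.051, 0.097], [120, 124, 133])]
192 [([0.488, 0.031, 0.1], [124, 127, 133])]
196 [([0.486, 0.018, 0.098], [121, 128, 133])]
200 [([0.483, 0.004, 0.097], [124, 129, 137])]
204 [([0.481, -0.011, 0.097], [123, 128, 136])]
```

View pics/cmp.png

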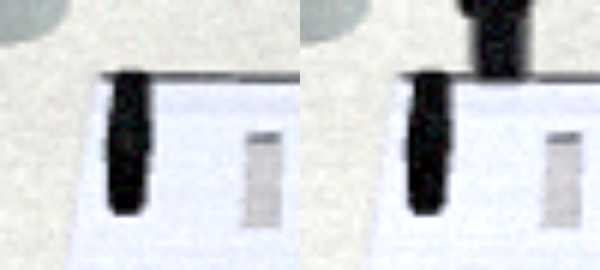

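The finger tip is at z≈0.153 in the side camera, while the state reports 0.106. So the real tip is about 47 mm above the reported TCP, and it passed over the handle. I'll back off and check that offset at another height using the camera.

```bash
python3 -m creep '[{"dx":-0.018,"dy":0,"dz":0,"turn":0,"grip":0},{"dx":-0.018,"dy":0,"dz":0,"turn":0,"grip":0},{"dx":-0.018,"dy":0,"dz":0,"turn":0,"grip":0},{"dx":-0.018,"dy":0,"dz":0,"turn":0,"grip":0},{"dx":0,"dy":0,"dz":0,"turn":0,"grip":0},{"dx":0,"dy":0,"dz":0,"turn":0,"grip":0}]'
cat >> h.py <<'E'
def tip(c,p):
    """camera-seen finger: lowest dark points within 45 mm (xy) of p"""
    P=cloud(c);m=(np.hypot(P[...,0]-p[0],P[...,1]-p[1])<.045)&(P[...,2]>p[2]-.02)&(c["frame"].max(2)<60)
    v,u=np.nonzero(m&(P[...,2]>.03));k=v>=v.max()-3
    return "px",u[k].mean(),v.max(),"P",np.median(P[v[k],u[k]],0).round(4),"zmin",np.sort(P[v,u,2])[:5].round(4)
E
python3 - <<'E'
from h import *;from rig import r
p=r.read_state()["tcp_pos"];print(p.round(4))
c=r.capture("side");print(tip(c,p))
q=c["K"]@(c["view"]@np.append(p,1))[:3];print(q[:2]/q[2])
c=r.capture("top");P=cloud(c);v,u=np.mgrid[:400,:640]
cv2.imwrite("pics/two.png",np.vstack([cv2.resize(r.capture("side")["frame"][110:250,230:350],None,fx=2.1,fy=2.1),cv2.resize(c["frame"][140:280,270:390],None,fx=2.1,fy=2.1)])[:,:,::-1])
E
```

```text
time_s: 5.4
tcp_pos: [0.4144, 0.0216, 0.106]
tool_rot: [3.124, -0.323, 0.002]
wrist_force: [1.0, 0.3, -1.5]
finger_gap: -0.0005
grasp_force: 0.0
[0.4144 0.0216 0.106 ]
('px', np.float64(298.0), np.int64(204), 'P', array([ 0.4449, -0.0098,  0.1056]), 'zmin', array([0.1016, 0.1056, 0.1099, 0.1181, 0.1201]))
[283.01167557 195.72840416]
```

View pics/two.png

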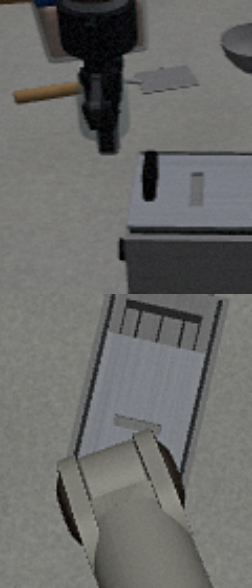

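The finger tip is at about (281,181), where the reported TCP projects to (283,196). The offset is again about 47 mm, all in z. The tool is clear of the slicer's front, so I'll lower by 46 mm and check.

```bash
python3 -m creep '[{"dx":0,"dy":0,"dz":0.023,"turn":0,"grip":0},{"dx":0,"dy":0,"dz":0.023,"turn":0,"grip":0},{"dx":0,"dy":0,"dz":0,"turn":0,"grip":0},{"dx":0,"dy":0,"dz":0,"turn":0,"grip":0}]'
python3 - <<'E'
from h import *;from rig import r
p=r.read_state()["tcp_pos"];print(p.round(4))
c=r.capture("side");P=cloud(c)
for v in range(170,220,3): print(v,P[v,282].round(3),c["frame"][v,282])
def proj(c,p):
    q=c["view"]@np.append(p,1); q=c["K"]@q[:3]; return (q[:2]/q[2]).round(1)
for z in(0,.03,.04,.045,.05,.06):print(z,proj(c,p+[0,0,z]))
E
```

```text
time_s: 5.95
tcp_pos: [0.414, 0.0223, 0.0597]
tool_rot: [-3.124, 0.322, 0.002]
wrist_force: [0.2, -0.2, 1.3]
finger_gap: -0.0001
grasp_force: 0.0
[0.414  0.0223 0.0597]
170 [ 0.415 -0.016  0.2  ] [0 0 0]
173 [ 0.415 -0.008  0.188] [ 4 10  9]
176 [0.416 0.013 0.166] [13 10 16]
179 [ 0.413 -0.035  0.191] [18 13 20]
182 [ 0.412 -0.039  0.186] [13 13 13]
185 [ 0.412 -0.029  0.172] [ 5  8 12]
188 [ 0.412 -0.008  0.149] [15 13 14]
191 [0.413 0.013 0.126] [11 15 12]
194 [0.412 0.009 0.12 ] [4 4 8]
197 [0.411 0.011 0.111] [20 20 24]
200 [0.416 0.141 0.004] [105 110 103]
203 [0.415 0.131 0.002] [122 118 119]
206 [0.413 0.118 0.001] [124 121 122]
209 [0.412 0.103 0.003] [123 121 118]
212 [0.411 0.09  0.004] [127 125 121]
215 [0.41  0.082 0.001] [121 122 119]
218 [0.409 0.07  0.001] [118 118 118]
0 [284.2 211.3]
0.03 [283.3 201.2]
0.04 [283.  197.8]
0.045 [282.8 196. ]
0.05 [282.7 194.3]
0.06 [282.4 190.7]
```

At this pose the real tip is at z≈0.106, so the offset (reported + ~46 mm) is steady. Now the push.

```bash
python3 -m creep '[{"dx":0.01,"dy":0,"dz":0,"turn":0,"grip":0},{"dx":0.005,"dy":0,"dz":0,"turn":0,"grip":0},{"dx":0.005,"dy":0,"dz":0,"turn":0,"grip":0},{"dx":0.005,"dy":0,"dz":0,"turn":0,"grip":0},{"dx":0.005,"dy":0,"dz":0,"turn":0,"grip":0},{"dx":0.005,"dy":0,"dz":0,"turn":0,"grip":0},{"dx":0.005,"dy":0,"dz":0,"turn":0,"grip":0}]'
python3 -m creep '[{"dx":0.005,"dy":0,"dz":0,"turn":0,"grip":0},{"dx":0.005,"dy":0,"dz":0,"turn":0,"grip":0},{"dx":0.005,"dy":0,"dz":0,"turn":0,"grip":0},{"dx":0.005,"dy":0,"dz":0,"turn":0,"grip":0}]'
python3 go.py .4564 .012 .105
```

```text
time_s: 6.7
tcp_pos: [0.4523, 0.0137, 0.0594]
tool_rot: [3.125, -0.322, -0.003]
wrist_force: [-5.4, 0.7, 3.3]
finger_gap: -0.0001
grasp_force: 2.4
time_s: 7.1
tcp_pos: [0.4726, 0.0095, 0.0595]
tool_rot: [3.125, -0.323, -0.001]
wrist_force: [-4.1, 0.7, -0.0]
finger_gap: -0.0
grasp_force: 2.4
tcp [0.4726 0.0095 0.0595] tool [-0.0164  0.0009 -0.0455] yaw -11.8 z [-7.e-04  0.e+00 -1.e+00] F [-4.1  0.7 -0. ] gap -1.8739461775220077e-05 t 7.1 j [ 0.52  0.45 -0.71  2.09  0.42  0.75 -2.23]
```

```bash
for i in 1; do python3 -m creep '[{"dx":0.004,"dy":0,"dz":0,"turn":0,"grip":0},{"dx":0.003,"dy":0,"dz":0,"turn":0,"grip":0}]';python3 -m creep '[{"dx":0.003,"dy":0,"dz":0,"turn":0,"grip":0},{"dx":0.002,"dy":0,"dz":0,"turn":0,"grip":0}]';python3 -m creep '[{"dx":0.002,"dy":0,"dz":0,"turn":0,"grip":0},{"dx":0.002,"dy":0,"dz":0,"turn":0,"grip":0}]';python3 -m creep '[{"dx":0.002,"dy":0,"dz":0,"turn":0,"grip":0},{"dx":0.002,"dy":0,"dz":0,"turn":0,"grip":0}]'; done | grep -E 'tcp|wrist'
```

```text
tcp_pos: [0.4796, 0.008, 0.0595]
wrist_force: [-4.8, 1.5, -1.1]
tcp_pos: [0.4844, 0.007, 0.0595]
wrist_force: [-4.5, 0.8, -2.3]
tcp_pos: [0.4881, 0.0062, 0.0595]
wrist_force: [-4.3, 0.8, -2.6]
tcp_pos: [0.4922, 0.0054, 0.0596]
wrist_force: [-5.0, 0.7, -2.2]
```

```bash
(python3 -m creep '[{"dx":0.002,"dy":0,"dz":0,"turn":0,"grip":0},{"dx":0.002,"dy":0,"dz":0,"turn":0,"grip":0}]';python3 -m creep '[{"dx":0.002,"dy":0,"dz":0,"turn":0,"grip":0}]';python3 -m creep '[{"dx":0.002,"dy":0,"dz":0,"turn":0,"grip":0}]';python3 -m creep '[{"dx":0.002,"dy":0,"dz":0,"turn":0,"grip":0}]';python3 -m creep '[{"dx":0.002,"dy":0,"dz":0,"turn":0,"grip":0}]') | grep -E 'tcp|wrist'
```

```text
tcp_pos: [0.4959, 0.0046, 0.0596]
wrist_force: [-11.6, 3.2, 4.0]
tcp_pos: [0.4957, 0.0045, 0.0596]
wrist_force: [-15.8, 2.5, 10.4]
tcp_pos: [0.4955, 0.0045, 0.0595]
wrist_force: [-22.5, 3.7, 16.5]
tcp_pos: [0.4954, 0.0045, 0.0593]
wrist_force: [-27.4, 4.5, 22.7]
tcp_pos: [0.4952, 0.0045, 0.0591]
wrist_force: [-30.7, 5.7, 20.5]
```

The cover hit its stop: TCP x has held at 0.4955 while the force climbs. I'll back off, rise and go over to the pin.

```bash
python3 -m creep '[{"dx":-0.02,"dy":0,"dz":0,"turn":0,"grip":0},{"dx":-0.02,"dy":0,"dz":0,"turn":0,"grip":0},{"dx":0,"dy":0,"dz":-0.03,"turn":0,"grip":0},{"dx":0,"dy":0,"dz":-0.04,"turn":0,"grip":0},{"dx":0,"dy":0,"dz":-0.04,"turn":0,"grip":0},{"dx":0,"dy":0,"dz":0,"turn":0,"grip":0},{"dx":0,"dy":0,"dz":0,"turn":0,"grip":0}]'; python3 go.py .466 -.2803 .15
```

```text
time_s: 9.2
tcp_pos: [0.4681, 0.0108, 0.172]
tool_rot: [3.124, -0.324, 0.012]
wrist_force: [-0.1, 0.1, 0.2]
finger_gap: -0.0002
grasp_force: 0.0
tcp [0.4681 0.0108 0.172 ] tool [0.0575 0.2853 0.0224] yaw -11.84 z [ 0.0073 -0.0014 -1.    ] F [-0.1  0.1  0.2] gap -0.00022617852833241295 t 9.2 j [ 0.65  0.25 -0.82  2.01  0.23  0.96 -2.07]
```

```bash
python3 -m creep '[{"dx":0.0072,"dy":0.0357,"dz":0.0028,"turn":0,"grip":0.5},{"dx":0.0072,"dy":0.0357,"dz":0.0028,"turn":0,"grip":0.5},{"dx":0.0072,"dy":0.0357,"dz":0.0028,"turn":0,"grip":0.5},{"dx":0.0072,"dy":0.0357,"dz":0.0028,"turn":0,"grip":0.5},{"dx":0.0072,"dy":0.0357,"dz":0.0028,"turn":0,"grip":0.5},{"dx":0.0072,"dy":0.0357,"dz":0.0028,"turn":0,"grip":0.5},{"dx":0.0072,"dy":0.0357,"dz":0.0028,"turn":0,"grip":0.5},{"dx":0.0072,"dy":0.0357,"dz":0.0028,"turn":0,"grip":0.5},{"dx":0,"dy":0,"dz":0,"turn":4.6,"grip":0.5},{"dx":0,"dy":0,"dz":0,"turn":4.6,"grip":0.5},{"dx":0,"dy":0,"dz":0,"turn":0,"grip":0.5},{"dx":0,"dy":0,"dz":0,"turn":0,"grip":0.5}]'; python3 go.py .466 -.2803 .033
python3 - <<'E'
from h import *;from rig import r
c=r.capture("top");np.savez("top2.npz",**c);P=cloud(c);Z=P[...,2];v,u=np.mgrid[:400,:640]
def box(a,b,d,e): return (u>=a)&(u<b)&(v>=d)&(v<e)
m=box(310,372,160,232)&(Z>.118)&(Z<.14);q=P[m];print("handle",m.sum(),rect(q),q.mean(0).round(4))
s=load("side0.npz")
c=r.capture("side");f=c["frame"]
im=np.zeros((600,800,3),np.uint8);im[:560,:400]=cv2.resize(f[230:370,275:375],None,fx=4,fy=4);im[:480,400:]=cv2.resize(load("top2.npz")["frame"][125:245,290:390],None,fx=4,fy=4)
cv2.imwrite("pics/pre.png",im[:,:,::-1])
E
```

```text
time_s: 10.4
tcp_pos: [0.4629, -0.28, 0.1467]
tool_rot: [-3.09, 0.568, 0.0]
wrist_force: [-0.4, -0.3, 0.1]
finger_gap: 0.0427
grasp_force: 0.0
tcp [ 0.4629 -0.28    0.1467] tool [ 0.0031 -0.0008  0.1137] yaw -20.85 z [-2.e-04  2.e-04 -1.e+00] F [-0.4 -0.3  0.1] gap 0.04268868048117839 t 10.4 j [ 1.    0.39 -0.62  1.87  0.27  0.97 -1.68]
handle 105 [5.13e+02 2.00e-01 4.96e+01 1.44e+01 7.81e+01] [0.5128 0.0007 0.1296]
```

View pics/pre.png

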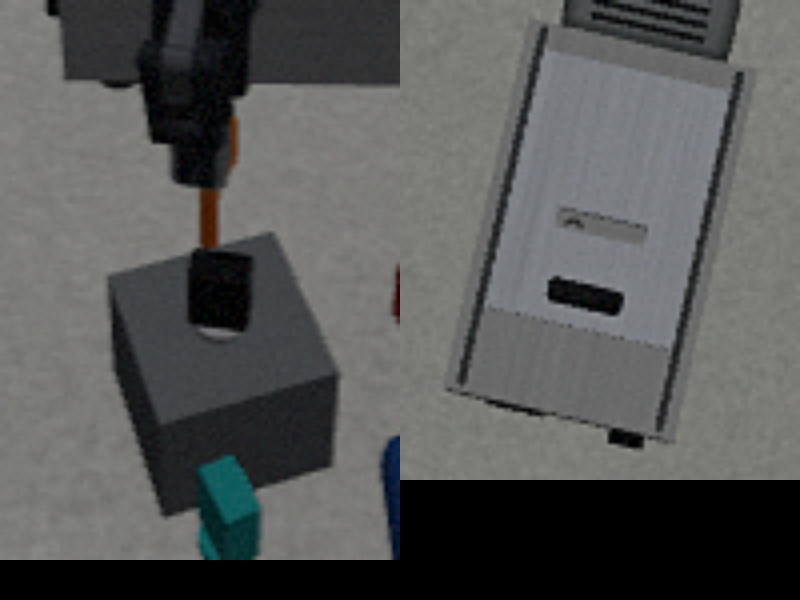

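The right crop shows the cover shut, with a dark mark at the +y end of the slot (px ≈ (333,180)), possibly the hole. The left shows the fingers straight above the pin, tip at about (325,276). I'll descend to grasp at TCP z 0.033 reported, about 0.079 real, slowly at the end.

```bash
python3 - <<'E'
from h import *
c=load("top2.npz");f=c["frame"].astype(int).sum(2)
print(f[172:190,326:358])
x=np.array([.979,-.2045,0]);y=np.array([.2045,.979,0]);s=np.array([.5617,-.0097,.096])
for u,v in((333,180.5),(332.5,180),(333.5,181)):
    w=world(c,u,v,.055)[0]-s;print(w@x,w@y)
E
python3 -m creep '[{"dx":0.003,"dy":-0.001,"dz":0.03,"turn":0,"grip":0.5},{"dx":0,"dy":0,"dz":0.03,"turn":0,"grip":0.5},{"dx":0,"dy":0,"dz":0.02,"turn":0,"grip":0.5},{"dx":0,"dy":0,"dz":0.01,"turn":0,"grip":0.5},{"dx":0,"dy":0,"dz":0.005,"turn":0,"grip":0.5},{"dx":0,"dy":0,"dz":0,"turn":0,"grip":0.5},{"dx":0,"dy":0,"dz":0,"turn":0,"grip":0.5}]'
python3 go.py .466 -.2803 .033
```

```text
[[372 389 380 381 382 379 375 384 382 377 379 398 387 362 392 375 384 388
  361 382 381 370 392 385 398 375 373 403 389 388 381 402]
 [380 385 389 373 382 380 384 407 378 376 384 372 389 367 384 388 387 387
  384 371 399 368 377 385 392 368 381 385 387 382 382 392]
 [375 387 383 372 381 375 395 393 363 387 383 392 380 381 396 387 379 392
  383 380 384 387 391 398 373 377 370 384 394 385 387 390]
 [385 396 380 384 395 397 385 382 384 385 389 389 387 369 371 394 381 374
  374 388 356 382 378 388 374 371 384 388 396 384 381 379]
 [387 396 388 338 361 356 390 402 389 391 394 373 390 386 389 384 383 386
  369 379 368 397 380 390 376 372 387 393 390 381 383 376]
 [389 393 383 364 235 224 254 216 365 365 412 395 395 400 391 386 386 386
  381 379 367 396 396 388 372 380 385 391 387 371 399 377]
 [395 388 380 301 321 333 340 320 269 261 165 279 302 264 417 385 400 383
  398 384 381 385 395 386 367 385 372 386 385 370 395 364]
 [396 379 387 305 312 333 254 244 291 329 318 315 254 285 158 295 235 351
  361 385 388 385 408 383 380 384 381 398 395 382 385 376]
 [399 381 377 322 316 189  67 145  8
[... 1067 characters left out ...]
67 377 378 383 376 382 376 381 362
  390 375 400 374 381 391 378 401 373 383 388 372 384 374]
 [384 382 384 384 376 387 385 384 384 392 385 387 395 383 380 381 388 379
  384 380 384 387 380 381 382 396 383 383 380 385 378 392]]
0.0032254243866981546 0.018782568816539943
0.004276453219538982 0.02045832187063251
0.0021745875279188397 0.017107121844554745
time_s: 11.2
tcp_pos: [0.4668, -0.2806, 0.0533]
tool_rot: [3.088, -0.572, 0.002]
wrist_force: [0.4, -0.7, -0.9]
finger_gap: 0.0424
grasp_force: 0.0
tcp [ 0.4668 -0.2806  0.0533] tool [-0.0009 -0.      0.0203] yaw -20.99 z [ 1.4e-03 -9.0e-04 -1.0e+00] F [ 0.4 -0.7 -0.9] gap 0.0423850132082028 t 11.2 j [ 0.93  0.53 -0.56  1.92  0.38  0.79 -1.77]
```

The dark arc in the slot is the hole, at slot y ≈ +18 mm. I'll use that as a starting hint and confirm it by feel. Now down and grip.

```bash
python3 -m creep '[{"dx":-0.001,"dy":0,"dz":0.006,"turn":0,"grip":0.5},{"dx":0,"dy":0,"dz":0.006,"turn":0,"grip":0.5},{"dx":0,"dy":0,"dz":0.006,"turn":0,"grip":0.5},{"dx":0,"dy":0,"dz":0,"turn":0,"grip":0.5}]'
python3 -m creep '[{"dx":0,"dy":0,"dz":0,"turn":0,"grip":0},{"dx":0,"dy":0,"dz":0,"turn":0,"grip":0},{"dx":0,"dy":0,"dz":0,"turn":0,"grip":0},{"dx":0,"dy":0,"dz":0,"turn":0,"grip":0},{"dx":0,"dy":0,"dz":0,"turn":0,"grip":0},{"dx":0,"dy":0,"dz":0,"turn":0,"grip":0}]'
```

```text
time_s: 11.6
tcp_pos: [0.4642, -0.2796, 0.0333]
tool_rot: [-3.088, 0.572, 0.002]
wrist_force: [-0.5, -1.0, 0.2]
finger_gap: 0.0427
grasp_force: 0.0
time_s: 12.2
tcp_pos: [0.465, -0.2799, 0.0346]
tool_rot: [3.089, -0.573, 0.0]
wrist_force: [-2.1, 1.3, 4.8]
finger_gap: 0.0187
grasp_force: 58.9
```

```bash
python3 -m creep '[{"dx":0,"dy":0,"dz":-0.005,"turn":0,"grip":0},{"dx":0,"dy":0,"dz":-0.01,"turn":0,"grip":0},{"dx":0,"dy":0,"dz":-0.015,"turn":0,"grip":0},{"dx":0,"dy":0,"dz":-0.02,"turn":0,"grip":0},{"dx":0,"dy":0,"dz":-0.02,"turn":0,"grip":0},{"dx":0,"dy":0,"dz":-0.02,"turn":0,"grip":0},{"dx":0,"dy":0,"dz":-0.02,"turn":0,"grip":0},{"dx":0,"dy":0,"dz":-0.01,"turn":0,"grip":0},{"dx":0,"dy":0,"dz":0,"turn":0,"grip":0},{"dx":0,"dy":0,"dz":0,"turn":0,"grip":0}]'
python3 - <<'E'
from h import *;from rig import r
c=r.capture("side");np.savez("side3.npz",**c);t=r.capture("top");np.savez("top3.npz",**t)
p=r.read_state()["tcp_pos"]
def proj(c,p):
    q=c["view"]@np.append(p,1); q=c["K"]@q[:3]; return (q[:2]/q[2]).round(1)
a=p-[0,0,.0256];print("tip exp",a,proj(c,a),"collar exp",proj(c,a+[0,0,.061]))
u,v=proj(c,a).astype(int)
cv2.imwrite("pics/held.png",cv2.resize(c["frame"][v-75:v+25,u-40:u+60],None,fx=6,fy=6,interpolation=cv2.INTER_CUBIC)[:,:,::-1]);print(u-40,v-75)
E
python3 go.py .4653 -.2799 .1
```

```text
time_s: 13.2
tcp_pos: [0.4647, -0.2799, 0.1542]
tool_rot: [3.089, -0.573, -0.0]
wrist_force: [-0.2, 0.3, -1.3]
finger_gap: 0.019
grasp_force: 58.9
tip exp [ 0.46418521 -0.27952481  0.12772674] [328.9 288.1] collar exp [328.9 262.5]
288 213
tcp [ 0.4642 -0.2795  0.1533] tool [ 0.0013 -0.      0.0533] yaw -21.0 z [-0.0015  0.001  -1.    ] F [ 0.6  0.  -1.3] gap 0.018817115810022454 t 13.3 j [ 1.    0.39 -0.63  1.86  0.27  0.98 -1.68]
```

View pics/held.png

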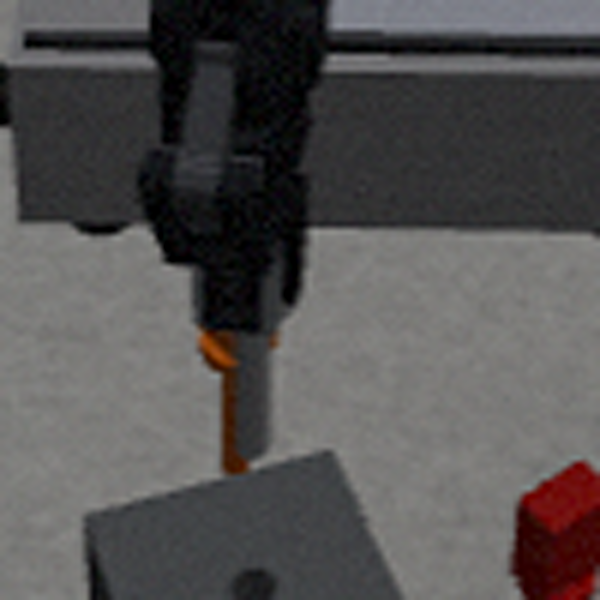

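The pin is held upright. Its tip is at about (330,289), within 2 px of the prediction. I'll measure its lateral offset from the TCP more exactly, from the side depth.

```bash
python3 - <<'E'
from h import *
c=load("side3.npz");P=cloud(c);f=c["frame"].astype(int)
for v in range(264,292,3):
    row=f[v,322:342]; print(v,"brightness",row.sum(1).tolist())
v,u=np.mgrid[:400,:640]
sat=f.max(2)-f.min(2)
m=(u>=322)&(u<342)&(v>=270)&(v<290)&(np.hypot(P[...,0]-.465,P[...,1]+.28)<.03)&(P[...,2]>.11)&(sat<40)
q=P[m];print(m.sum(),np.median(q,0).round(4))
for a,b in((270,275),(275,280),(280,285),(285,290)):
    k=m&(v>=a)&(v<b);print(a,k.sum(),u[k].mean() if k.any() else 0,np.median(P[k],0).round(4))
E
```

```text
264 brightness [36, 23, 30, 36, 65, 27, 42, 42, 42, 84, 150, 153, 177, 202, 230, 324, 368, 367, 376, 382]
267 brightness [86, 42, 13, 23, 0, 31, 0, 17, 11, 76, 157, 157, 280, 386, 371, 361, 374, 382, 383, 382]
270 brightness [229, 196, 133, 79, 107, 121, 143, 158, 151, 176, 178, 175, 310, 391, 376, 359, 373, 364, 377, 363]
273 brightness [198, 77, 134, 188, 194, 173, 142, 148, 140, 176, 226, 318, 379, 354, 352, 366, 373, 378, 372, 364]
276 brightness [372, 378, 346, 131, 112, 121, 155, 139, 154, 172, 220, 327, 400, 373, 370, 370, 366, 367, 358, 368]
279 brightness [353, 361, 325, 131, 78, 110, 139, 156, 151, 165, 219, 330, 375, 371, 371, 366, 378, 358, 364, 362]
282 brightness [358, 378, 332, 122, 86, 134, 149, 147, 154, 162, 222, 329, 374, 374, 369, 373, 379, 377, 376, 371]
285 brightness [375, 381, 333, 120, 87, 146, 147, 156, 151, 172, 233, 312, 366, 380, 396, 387, 374, 389, 371, 386]
288 brightness [374, 371, 335, 126, 102, 129, 153, 154, 147, 182, 301, 375, 373, 377, 388, 399, 395, 362, 292, 254]
291 brightness [391, 380, 335, 195, 91, 98, 130, 212, 265, 186, 184, 197, 198, 203, 197, 206, 186, 194, 211, 202]
120 [ 0.465  -0.284   0.1555]
270 33 330.0 [ 0.465  -0.284   0.1708]
275 34 329.9117647058824 [ 0.465  -0.2838  0.1594]
280 29 329.41379310344826 [ 0.4636 -0.284   0.1467]
285 24 329.875 [ 0.465  -0.2841  0.1358]
```

```bash
python3 -m creep '[{"dx":0,"dy":0,"dz":0,"turn":-4.6,"grip":0},{"dx":0,"dy":0,"dz":0,"turn":-4.6,"grip":0},{"dx":0,"dy":0,"dz":0,"turn":0,"grip":0}]'; python3 go.py .563 .0022 .150
```

```text
time_s: 13.6
tcp_pos: [0.4644, -0.2794, 0.1532]
tool_rot: [-3.124, 0.322, 0.002]
wrist_force: [-0.3, -0.7, -0.4]
finger_gap: 0.0188
grasp_force: 58.9
tcp [ 0.4644 -0.2794  0.1532] tool [ 0.0392 -0.2958  0.0035] yaw -11.75 z [-0.0014  0.0015 -1.    ] F [-0.3 -0.7 -0.4] gap 0.018785818437409358 t 13.6 j [ 1.03  0.4  -0.66  1.86  0.29  0.99 -1.53]
```

```bash
python3 -m creep '[{"dx":0.0039,"dy":-0.0296,"dz":0,"turn":0,"grip":0},{"dx":0.0039,"dy":-0.0296,"dz":0,"turn":0,"grip":0},{"dx":0.0039,"dy":-0.0296,"dz":0,"turn":0,"grip":0},{"dx":0.0039,"dy":-0.0296,"dz":0,"turn":0,"grip":0},{"dx":0.0039,"dy":-0.0296,"dz":0,"turn":0,"grip":0},{"dx":0.0039,"dy":-0.0296,"dz":0,"turn":0,"grip":0},{"dx":0.0039,"dy":-0.0296,"dz":0,"turn":0,"grip":0},{"dx":0.0039,"dy":-0.0296,"dz":0,"turn":0,"grip":0},{"dx":0.0039,"dy":-0.0296,"dz":0,"turn":0,"grip":0},{"dx":0.0039,"dy":-0.0296,"dz":0,"turn":0,"grip":0},{"dx":0,"dy":0,"dz":0,"turn":0,"grip":0},{"dx":0,"dy":0,"dz":0,"turn":0,"grip":0},{"dx":0,"dy":0,"dz":0,"turn":0,"grip":0}]'; python3 go.py .563 .0022 .1256
python3 - <<'E'
from h import *;from rig import r
c=r.capture("side");p=r.read_state()["tcp_pos"];P=cloud(c);f=c["frame"].astype(int)
v,u=np.mgrid[:400,:640]
print(p.round(4))
im=c["frame"][145:225,300:400]
cv2.imwrite("pics/over.png",cv2.resize(cv2.convertScaleAbs(im,alpha=1.7),None,fx=7,fy=7,interpolation=cv2.INTER_CUBIC)[:,:,::-1])
def proj(c,p):
    q=c["view"]@np.append(p,1); q=c["K"]@q[:3]; return (q[:2]/q[2]).round(1)
t=p+[.0013,-.0003,-.0256];print("tip",(proj(c,t)-[300,145])*7)
x=np.array([.979,-.2045,0]);y=np.array([.2045,.979,0]);s=np.array([.562,-.0098,.096])
print("slot corners",[((proj(c,s+a*x*.0065+b*y*.03)-[300,145])*7).tolist() for a,b in((1,1),(1,-1),(-1,-1),(-1,1))],"below tip",(proj(c,[*t[:2],.096])-[300,145])*7)
E
```

```text
time_s: 14.9
tcp_pos: [0.5631, 0.0005, 0.1536]
tool_rot: [3.124, -0.326, -0.002]
wrist_force: [0.5, -1.3, -1.4]
finger_gap: 0.0192
grasp_force: 59.0
tcp [5.631e-01 5.000e-04 1.536e-01] tool [-0.0004 -0.0016  0.028 ] yaw -11.93 z [-1.4e-03 -7.0e-04 -1.0e+00] F [ 0.5 -1.3 -1.4] gap 0.019227005439839802 t 14.9 j [ 0.52  0.45 -0.72  1.8   0.35  1.02 -2.12]
[5.632e-01 2.000e-04 1.538e-01]
tip [344.4 287.7]
slot corners [[357.70000000000016, 331.80000000000007], [363.29999999999984, 442.3999999999999], [322.70000000000016, 442.3999999999999], [319.20000000000016, 331.1000000000001]] below tip [341.6 366.8]
```

View pics/over.png

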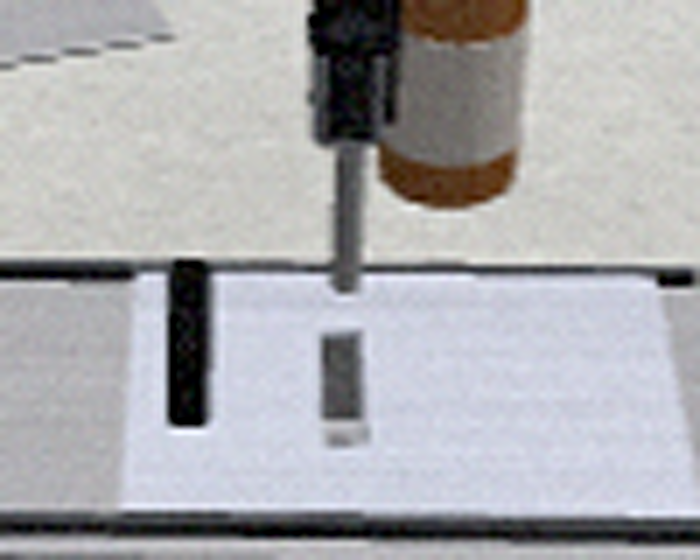

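The view shows the shaft centred over the slot: shaft at crop x≈346 with its tip at (346,290), slot at x 321–362. Now lowering gently.

```bash
(python3 -m creep '[{"dx":0,"dy":0,"dz":0.01,"turn":0,"grip":0},{"dx":0,"dy":0,"dz":0.01,"turn":0,"grip":0},{"dx":0,"dy":0,"dz":0.006,"turn":0,"grip":0},{"dx":0,"dy":0,"dz":0,"turn":0,"grip":0}]';python3 -m creep '[{"dx":0,"dy":0,"dz":0.003,"turn":0,"grip":0},{"dx":0,"dy":0,"dz":0.003,"turn":0,"grip":0},{"dx":0,"dy":0,"dz":0,"turn":0,"grip":0}]';python3 -m creep '[{"dx":0,"dy":0,"dz":0.002,"turn":0,"grip":0},{"dx":0,"dy":0,"dz":0.002,"turn":0,"grip":0},{"dx":0,"dy":0,"dz":0,"turn":0,"grip":0}]') | grep -E 'tcp|wrist'
```

```text
tcp_pos: [0.5624, 0.0015, 0.1267]
wrist_force: [-0.3, -0.8, -1.3]
tcp_pos: [0.5636, 0.0019, 0.1221]
wrist_force: [0.1, -0.4, -0.7]
tcp_pos: [0.5636, 0.0018, 0.1181]
wrist_force: [0.3, -0.8, -1.0]
```

No contact at 3.5 mm below the cover's top, so the tip is in the slot. Down towards the bar (expected at reported z ≈ 0.081).

```bash
(python3 -m creep '[{"dx":0,"dy":0,"dz":0.006,"turn":0,"grip":0},{"dx":0,"dy":0,"dz":0.006,"turn":0,"grip":0},{"dx":0,"dy":0,"dz":0.006,"turn":0,"grip":0},{"dx":0,"dy":0,"dz":0.006,"turn":0,"grip":0},{"dx":0,"dy":0,"dz":0.004,"turn":0,"grip":0},{"dx":0,"dy":0,"dz":0,"turn":0,"grip":0}]';for i in a; do python3 -m creep '[{"dx":0,"dy":0,"dz":0.002,"turn":0,"grip":0},{"dx":0,"dy":0,"dz":0.002,"turn":0,"grip":0},{"dx":0,"dy":0,"dz":0,"turn":0,"grip":0}]'; python3 -m creep '[{"dx":0,"dy":0,"dz":0.002,"turn":0,"grip":0},{"dx":0,"dy":0,"dz":0.001,"turn":0,"grip":0},{"dx":0,"dy":0,"dz":0,"turn":0,"grip":0}]'; python3 -m creep '[{"dx":0,"dy":0,"dz":0.001,"turn":0,"grip":0},{"dx":0,"dy":0,"dz":0.001,"turn":0,"grip":0},{"dx":0,"dy":0,"dz":0,"turn":0,"grip":0}]'; done) | grep -E 'tcp|wrist'
```

```text
tcp_pos: [0.5631, 0.0018, 0.0895]
wrist_force: [0.2, -0.5, -1.4]
tcp_pos: [0.5637, 0.0018, 0.0862]
wrist_force: [-0.5, 0.2, -1.1]
tcp_pos: [0.5636, 0.0018, 0.0832]
wrist_force: [-0.7, -0.0, -2.0]
tcp_pos: [0.5636, 0.0018, 0.0812]
wrist_force: [-0.7, -0.1, -1.1]
```

```bash
(python3 -m creep '[{"dx":0,"dy":0,"dz":0.001,"turn":0,"grip":0},{"dx":0,"dy":0,"dz":0.001,"turn":0,"grip":0},{"dx":0,"dy":0,"dz":0,"turn":0,"grip":0}]'; python3 -m creep '[{"dx":0,"dy":0,"dz":0.001,"turn":0,"grip":0},{"dx":0,"dy":0,"dz":0.001,"turn":0,"grip":0},{"dx":0,"dy":0,"dz":0,"turn":0,"grip":0}]') | grep -E 'tcp|wrist'
```

```text
tcp_pos: [0.5649, 0.0017, 0.0804]
wrist_force: [-0.2, -0.1, 5.6]
tcp_pos: [0.5654, 0.0018, 0.0801]
wrist_force: [-4.1, -1.2, 18.0]
```

Contact with the bar at reported z 0.0803. I'll ease off a little, then slide in the slot's +y direction (tool −y).

```bash
(python3 -m creep '[{"dx":0,"dy":0,"dz":-0.001,"turn":0,"grip":0},{"dx":0,"dy":0,"dz":-0.0005,"turn":0,"grip":0},{"dx":0,"dy":0,"dz":0,"turn":0,"grip":0}]'; python3 -m creep '[{"dx":0,"dy":-0.001,"dz":0,"turn":0,"grip":0},{"dx":0,"dy":-0.001,"dz":0,"turn":0,"grip":0}]';python3 -m creep '[{"dx":0,"dy":-0.001,"dz":0,"turn":0,"grip":0},{"dx":0,"dy":-0.001,"dz":0,"turn":0,"grip":0}]';python3 -m creep '[{"dx":0,"dy":-0.001,"dz":0,"turn":0,"grip":0},{"dx":0,"dy":-0.001,"dz":0,"turn":0,"grip":0}]' ) | grep -E 'tcp|wrist'
```

```text
tcp_pos: [0.565, 0.0019, 0.0803]
wrist_force: [-1.4, -0.5, 8.1]
tcp_pos: [0.5652, 0.0026, 0.0803]
wrist_force: [-2.3, -2.4, 9.1]
tcp_pos: [0.5653, 0.0035, 0.0802]
wrist_force: [-3.0, -4.1, 9.9]
tcp_pos: [0.5656, 0.0045, 0.0802]
wrist_force: [-3.2, -7.8, 10.6]
```

```bash
(python3 -m creep '[{"dx":0,"dy":-0.001,"dz":-0.0003,"turn":0,"grip":0},{"dx":0,"dy":-0.001,"dz":0,"turn":0,"grip":0}]';python3 -m creep '[{"dx":0,"dy":-0.001,"dz":0,"turn":0,"grip":0},{"dx":0,"dy":-0.001,"dz":0,"turn":0,"grip":0}]';python3 -m creep '[{"dx":0,"dy":-0.001,"dz":0,"turn":0,"grip":0},{"dx":0,"dy":0,"dz":0,"turn":0,"grip":0}]' ) | grep -E 'tcp|wrist'
```

```text
tcp_pos: [0.5659, 0.0064, 0.0802]
wrist_force: [-1.6, -4.8, 6.8]
tcp_pos: [0.5659, 0.011, 0.0793]
wrist_force: [-0.7, -2.0, 1.1]
tcp_pos: [0.5659, 0.0117, 0.0791]
wrist_force: [-1.4, -3.8, 3.4]
```

The force dropped and z fell, so it is at the hole. Pressing down gently to check.

```bash
(python3 -m creep '[{"dx":0,"dy":0.0005,"dz":0.001,"turn":0,"grip":0},{"dx":0,"dy":0,"dz":0.001,"turn":0,"grip":0},{"dx":0,"dy":0,"dz":0,"turn":0,"grip":0}]';python3 -m creep '[{"dx":0,"dy":0,"dz":0.001,"turn":0,"grip":0},{"dx":0,"dy":0,"dz":0,"turn":0,"grip":0}]' ) | grep -E 'tcp|wrist'
```

```text
tcp_pos: [0.5661, 0.0114, 0.0773]
wrist_force: [-1.1, -4.5, 4.0]
tcp_pos: [0.5655, 0.0113, 0.0758]
wrist_force: [-0.9, -4.6, 0.7]
```

It is entering. There's a side load of −4.5 N in y, so I'll relax slightly that way and keep going down.

```bash
(python3 -m creep '[{"dx":0,"dy":0.001,"dz":0.002,"turn":0,"grip":0},{"dx":0,"dy":0,"dz":0.002,"turn":0,"grip":0},{"dx":0,"dy":0,"dz":0,"turn":0,"grip":0}]';python3 -m creep '[{"dx":0,"dy":0,"dz":0.002,"turn":0,"grip":0},{"dx":0,"dy":0,"dz":0.002,"turn":0,"grip":0},{"dx":0,"dy":0,"dz":0,"turn":0,"grip":0}]';python3 -m creep '[{"dx":0,"dy":0,"dz":0.002,"turn":0,"grip":0},{"dx":0,"dy":0,"dz":0.002,"turn":0,"grip":0},{"dx":0,"dy":0,"dz":0,"turn":0,"grip":0}]' ) | grep -E 'tcp|wrist'
```

```text
tcp_pos: [0.565, 0.011, 0.0714]
wrist_force: [-0.1, -5.0, -1.8]
tcp_pos: [0.5653, 0.0109, 0.0677]
wrist_force: [-1.3, -4.3, -1.1]
tcp_pos: [0.5654, 0.0108, 0.0639]
wrist_force: [-1.8, -6.3, 0.2]
```

```bash
(python3 -m creep '[{"dx":0,"dy":0.001,"dz":0.001,"turn":0,"grip":0},{"dx":0,"dy":0,"dz":0.001,"turn":0,"grip":0},{"dx":0,"dy":0,"dz":0,"turn":0,"grip":0}]';python3 -m creep '[{"dx":0,"dy":0,"dz":0.001,"turn":0,"grip":0},{"dx":0,"dy":0,"dz":0,"turn":0,"grip":0}]';python3 -m creep '[{"dx":0,"dy":0,"dz":0.001,"turn":0,"grip":0},{"dx":0,"dy":0,"dz":0,"turn":0,"grip":0}]';python3 -m creep '[{"dx":0,"dy":0,"dz":0.001,"turn":0,"grip":0},{"dx":0,"dy":0,"dz":0,"turn":0,"grip":0}]' ) | grep -E 'tcp|wrist'
```

```text
tcp_pos: [0.5654, 0.0105, 0.062]
wrist_force: [-1.2, -3.3, 0.2]
tcp_pos: [0.5654, 0.0104, 0.061]
wrist_force: [-1.1, -4.4, 1.4]
tcp_pos: [0.5655, 0.0104, 0.0608]
wrist_force: [-3.6, -4.4, 7.9]
tcp_pos: [0.5656, 0.0103, 0.0606]
wrist_force: [-6.5, -4.8, 14.4]
```

Collar seated at 0.0607, a 19.6 mm drop from the bar. Easing off, opening and rising clear.

```bash
python3 -m creep '[{"dx":0,"dy":0,"dz":-0.0015,"turn":0,"grip":0},{"dx":0,"dy":0,"dz":0,"turn":0,"grip":0.5},{"dx":0,"dy":0,"dz":0,"turn":0,"grip":0.5},{"dx":0,"dy":0,"dz":0,"turn":0,"grip":0.5},{"dx":0,"dy":0,"dz":0,"turn":0,"grip":0.5},{"dx":0,"dy":0,"dz":-0.01,"turn":0,"grip":0.5},{"dx":0,"dy":0,"dz":-0.02,"turn":0,"grip":0.5},{"dx":0,"dy":0,"dz":-0.03,"turn":0,"grip":0.5},{"dx":0,"dy":0,"dz":-0.03,"turn":0,"grip":0.5},{"dx":0,"dy":0.03,"dz":-0.02,"turn":0,"grip":0.5},{"dx":-0.03,"dy":0.04,"dz":0,"turn":0,"grip":0.5},{"dx":-0.03,"dy":0.04,"dz":0,"turn":0,"grip":0.5},{"dx":-0.03,"dy":0.04,"dz":0,"turn":0,"grip":0.5},{"dx":-0.03,"dy":0.04,"dz":0,"turn":0,"grip":0.5},{"dx":0,"dy":0.04,"dz":0,"turn":0,"grip":0.5},{"dx":0,"dy":0.04,"dz":0,"turn":0,"grip":0.5},{"dx":0,"dy":0,"dz":0,"turn":0,"grip":0.5},{"dx":0,"dy":0,"dz":0,"turn":0,"grip":0.5},{"dx":0,"dy":0,"dz":0,"turn":0,"grip":0.5}]'
python3 - <<'E'
from h import *;from rig import r
c=r.capture("top");P=cloud(c);Z=P[...,2];v,u=np.mgrid[:400,:640]
x=np.array([.979,-.2045]);y=np.array([.2045,.979])
for n,o,a in(("handle",.5128,0),("pin",.56,0)):
    pass
m=(u>305)&(u<375)&(v>150)&(v<232)&(Z>.118)&(Z<.16);n,l=cv2.connectedComponents(m.astype(np.uint8))
for i in range(1,n):
    q=P[l==i]
    if len(q)>15:
        w=q.mean(0)[:2]-[.562,-.0098];print(len(q),rect(q),"top z",np.median(q[:,2]).round(4),"slot frame",(w@x).round(4),(w@y).round(4))
s=r.capture("side")
im=np.hstack([cv2.resize(c["frame"][130:240,290:390],(400,440),interpolation=3),cv2.resize(s["frame"][140:250,285:385],(400,440),interpolation=3)])
cv2.imwrite("pics/end.png",cv2.convertScaleAbs(im,alpha=1.6)[:,:,::-1])
E
```

```text
time_s: 23.75
tcp_pos: [0.3934, -0.2283, 0.171]
tool_rot: [-3.125, 0.32, -0.001]
wrist_force: [1.1, 0.2, 0.1]
finger_gap: 0.0428
grasp_force: 0.0
66 [567.3  10.8  16.   25.6  80. ] top z 0.1354 slot frame 0.0002 0.0211
104 [5.129e+02 2.000e-01 4.980e+01 1.400e+01 7.840e+01] top z 0.1309 slot frame -0.0503 0.0
```

View pics/end.png

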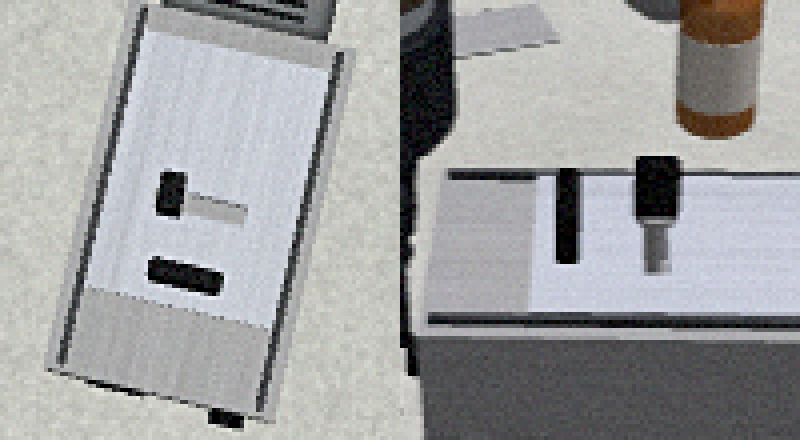

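The final picture shows the pin upright in the +y end of the slot (left crop (172,193)). Its grip top is at 0.1354 m against 0.135 m expected when home, and the cover is shut.

```bash
python3 -c "
from rig import r
print(r.sign_off())"
```

```text
the job is handed in; nothing more can be done
None
```

The job is handed in, though no verdict came back: the cover is shut against its stop, the pin is upright and fully home in the hidden hole with its collar on the cover, and the arm let go and moved clear at about 24 s (highest press I read on the pin about 18 N; no contact seen with the other things).

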